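# Free the clay-seized mould pin

## Robot

A 6-joint arm with a two-finger parallel gripper is mounted at the origin on the work surface. World frame = base frame: x ahead of the robot, y to its left, z up, the work surface at z = 0. Lengths are in mm, angles in rad, forces in N, time in s.
With the tool pointing down it reaches from about 350 to 975 mm from the base axis. Payload 7.1 kg.
Tool frame: the origin (TCP) lies on the front face of the gripper's body, between the roots of the fingers; the fingertips stand 80 mm ahead of it and the grasp point (between the pads) lies 61 mm ahead of it (env.tips_ahead is the distance from the TCP to the fingertips, in mm); z points along the fingers, y is the line along which they close (so a half turn about z gives the same grasp; the last joint's range is limited). The gripper opens to 88 mm and grips with 3 to 60 N. Pads are 20 mm wide; open, the fingers measure 115 mm over their backs; the gripper's body (75 mm by 178 mm) begins 61 mm behind the grasp point.
Start: joints at [-1.296, 0.423, 1.63, -0, 1.089, -0.019], TCP at [181.013, -598.197, 302.675] pointing down, gripper open.
Joint ranges: [-3, 3], [-0.9, 2.11], [0.09, 2.58], [-1.31, 4.45], [0.11, 2.69], [-2.54, 2.54]. Speed limits (rad/s): [2.39, 2.39, 3.01, 3.14, 3.14, 3.14].

## Interface

Orientations are given as a unit quaternion [x, y, z, w].
In Python, from station import env, set_gripper, viewer, workorder gives the robot as it stands. Calls block until the motion is done:
- env.reach(position, orientation): joint-space move of the TCP to a pose.
- env.move_l(position, rot=None, rate=150, f_stop=None): straight line of the TCP; rot=None keeps the orientation; rate is the mean speed in mm/s. With f_stop (N) it stops when the force on the tool has changed by that much, and returns True; else False.
- env.move_joints(angles): joint-space move.
- set_gripper(opening): finger opening in mm; the grip force is fixed at half the most; returns when the fingers have stopped.
- env.hold(seconds).
- env.ik(position, orientation): joint angles nearest the present ones, or None.
- env.read_state(): the state.
- viewer.camera(name): name is "scene" or "top" or "wrist"; returns the picture (480x640x3 uint8, blue, green, red); there is no depth.
- viewer.camera_params(name): a dict with "fx", "fy", "cx", "cy" (pixels), "dist" ([k1, k2, p1, p2, k3] as OpenCV has them; the pictures are not rectified), "pose" (4x4, takes a point from camera to world coordinates); the wrist camera has in their place "tool_from_camera" (4x4, takes a point from camera to tool coordinates, whose origin is the TCP and whose axes are the flange's). Camera axes: x right, y up, looking along -z (the intrinsics and any distortion apply to the point x, -y, -z); pixel columns grow to the right and rows downward; lengths in mm; the calibration is good to about 2 mm. A picture is of the moment at which its call begins: read the wrist's pose just before it. camera_params takes no time and is no camera call.
A pose or a line that the arm cannot do raises env.IKError and nothing moves.
- workorder.sign_off(): hands the job in; it is judged then, once.
The state is a dict: "time_s": time; "qpos": joint angles; "dq": joint speeds; "tau": joint torques, N m; "tool_pos": TCP position; "orientation": TCP orientation; "force": force on the tool from outside, world axes, zero at the start; "wrist_torque": the same for the moment, N m; "width": finger opening in mm; "grip_force": force on a finger pad.
Only numpy, scipy, OpenCV 4.12 (cv2) and the standard library are available. Lean on these libraries where they do the work, as an engineer would, in place of code of your own. Each camera call takes 0.05 s, during which the arm holds its last target. There are 200 camera calls.

## Task

The red-handled pin is stuck in its plaster mould by dried clay. Grip its handle from above and work the pin free by twisting it back and forth while pulling: a turn of about 30 degrees anticlockwise (seen from above), then back to about 30 degrees clockwise of where it started, drawing it up about a centimetre with each of these two twists, then draw it right out. Stand it handle up in the white mug, without tipping the mug, and leave the yellow-handled pin alone in its own mould.

Things in the scene. Friction and masses are not known exactly. Their poses are not given: they have to be found in the camera images.
- pin_red: Seized pin, 160 g: plain steel shank 16 mm across, red T-handle on top, 91 mm overall. Handle: bar 64 mm along pin y, 14 wide, 16 high, its middle 83 mm above the origin (centre of the foot; z up the shank). It starts upright in the bore, axes parallel to the mould's. Dried clay resists a straight pull by 15 to 25 N, a twist by 0.1 to 0.2 N m, a twisting pull less; no thread. Grip at about 80 N.
- red_end (a point): A point on the red handle near one end, on the bar's middle line, 30 mm from the shank's axis along the pin's +y and 83 mm above the foot. It shows how far the pin is turned: as the pin turns anticlockwise seen from above, it moves towards the mould's -x.
- mould_red: The red pin's mould: white plaster block 100 x 100 x 40 mm high, green straps, clay crumbs, on a wooden board 130 (x) x 120 (y) x 10 mm fixed to the table. Origin: centre of the board's underside, on the table, below the bore; z up. The upright 18 mm bore runs from the top (50 mm above the table) down to the board (10 mm), where the pin's foot rests: 40 mm deep, with 35 mm free under the bar.
- mug: White round open mug, no handle, loose, 600 g: 80 mm across at the rim, 65 mm high, tapering slightly downwards, walls 4 mm, floor about 5 mm thick. Origin: centre of its underside, on the table, z up. The pin stands or leans in it with its handle above or against the rim.
- pin_yellow: A bystander of the same shape and size as the red pin but with a yellow handle, standing loosely in a mould of its own, the same kind as the red pin's. Origin: centre of its foot, z up. To be left where it is.
Mind the look-alikes: they are no part of the job. What is shaped like the mug but black, brown or orange is not meant.

How it is judged (in metres and radians):
On the way, in this order (a step that is already met when the one before it is completed fails the run):
1. the red pin is turned at least 15 degrees anticlockwise, seen from above, drawn up between 3 and 36 mm, still in its bore (z of pin_red in the frame of mould_red between 0.013 and 0.046 m and horizontal distance between pin_red and mould_red below 0.012 m and x of red_end in the frame of mould_red below -0.008 m), for 0.05 s.
2. the red pin is turned at least 15 degrees clockwise of its start, drawn up between 8 and 38 mm, still in its bore (z of pin_red in the frame of mould_red between 0.018 and 0.048 m and horizontal distance between pin_red and mould_red below 0.012 m and x of red_end in the frame of mould_red above 0.008 m), for 0.05 s.
3. the red pin is out: its foot is above the mould's top (z of pin_red in the frame of mould_red above 0.052 m), for 0.05 s.
At the end, for the whole second after the job is handed in: The red pin rests in the mug: foot within 38 mm of the mug's axis and less than 35 mm above its underside, leaning less than 63 degrees, handle up, at rest; the mug stands upright on the table (within 8 degrees); the yellow pin stands within 12 mm of its start, leaning less than 17 degrees (horizontal distance between pin_red and mug below 0.038 m and z of pin_red in the frame of mug below 0.035 m and angle between pin_red's own z axis and vertical below 1.1 rad and linear speed of pin_red below 0.03 m/s and angle between mug's own z axis and vertical below 0.15 rad and height (world z) of mug below 0.01 m and distance of pin_yellow from where it was at the start of the episode below 0.012 m and angle between pin_yellow's own z axis and vertical below 0.3 rad); the robot touches nothing.
It fails at once if the mug is tipped over (more than 35 degrees) (angle between mug's own z axis and vertical above 0.6 rad).
It fails at once if the yellow pin is moved by more than 15 mm (distance of pin_yellow from where it was at the start of the episode above 0.015 m).
It also fails if it takes over 51 s, if anything falls off the work surface, if the arm or the gripper's body presses on something with over 40 N, if the wrist force passes 120 N, or if a joint passes its speed limit or range.

## Working session

There is one attempt and no reset: what is moved stays moved. The work goes in short steps, each a Python script; the robot and the scene stay as the last script left them, time stands still between calls to the robot, and variables do not carry over. Pictures are saved under pics/ and viewed, at most 10 in all, crops included, and the job is handed in when it is done.

```bash
ls; mkdir -p pics; python3 - <<'E'
from station import env, viewer
import cv2, numpy as np
for n in ("scene","top"):
    cv2.imwrite(f"pics/{n}0.png", viewer.camera(n)); p=viewer.camera_params(n); print(n,{k:np.round(v,3).tolist() for k,v in p.items()})
print({k:np.round(v,3).tolist() for k,v in viewer.camera_params("wrist").items()})
s=env.read_state();print(s)
E
```

```text
pics
scene {'fx': 440.26, 'fy': 440.26, 'cx': 322.832, 'cy': 231.265, 'dist': [-0.072, 0.0, 0.0, 0.0, 0.0], 'pose': [[0.08, -0.646, 0.759, 1157.9], [0.997, 0.054, -0.059, -77.399], [-0.003, 0.761, 0.648, 573.97], [0.0, 0.0, 0.0, 1.0]]}
top {'fx': 552.853, 'fy': 552.853, 'cx': 320.147, 'cy': 240.101, 'dist': [0.027, 0.0, 0.0, 0.0, 0.0], 'pose': [[0.02, 0.985, -0.169, 412.631], [-1.0, 0.021, 0.007, -21.581], [0.01, 0.169, 0.986, 1034.774], [0.0, 0.0, 0.0, 1.0]]}
{'fx': 387.133, 'fy': 387.133, 'cx': 319.435, 'cy': 242.002, 'dist': [-0.086, 0.0, 0.0, 0.0, 0.0], 'tool_from_camera': [[-0.001, 0.971, 0.239, 64.954], [1.0, 0.001, 0.001, -1.058], [0.0, 0.239, -0.971, -82.078], [0.0, 0.0, 0.0, 1.0]]}
{'time_s': 0.1, 'qpos': array([-1.29594347e+00,  4.23778364e-01,  1.63062071e+00, -4.65117027e-05,
        1.08859350e+00, -1.90374790e-02]), 'dq': array([ 2.39237828e-04, -2.52542634e-03, -7.02942983e-04, -2.71058915e-05,
       -5.25194989e-04, -2.61245598e-04]), 'tau': array([ 3.53831401e-04, -5.45613241e+01, -2.74325252e+01,  6.45369175e-02,
        1.87998754e-02, -2.05635905e-05]), 'tool_pos': array([ 180.93372783, -597.82124972,  301.96784381]), 'orientation': array([ 9.89221148e-01,  1.46427559e-01, -1.09714223e-04, -6.91611400e-04]), 'force': array([-0.24492802, -0.35660206, -1.11634689]), 'wrist_torque': array([ 0.02057493,  0.01272699, -0.02186017]), 'grip_force': 0.0, 'width': 87.74606225814892}
```

View pics/top0.png

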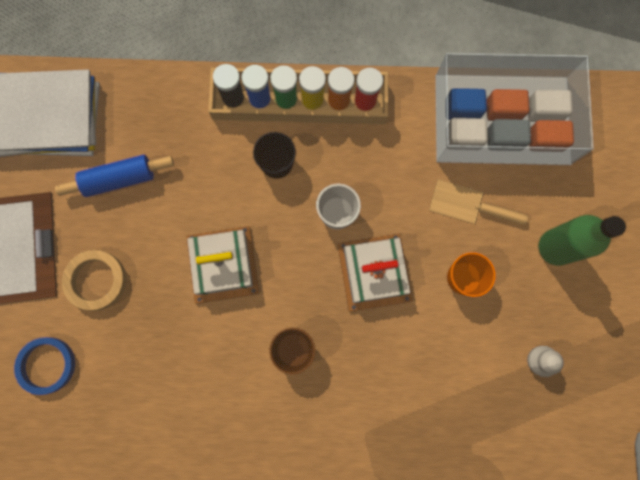

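View pics/scene0.png

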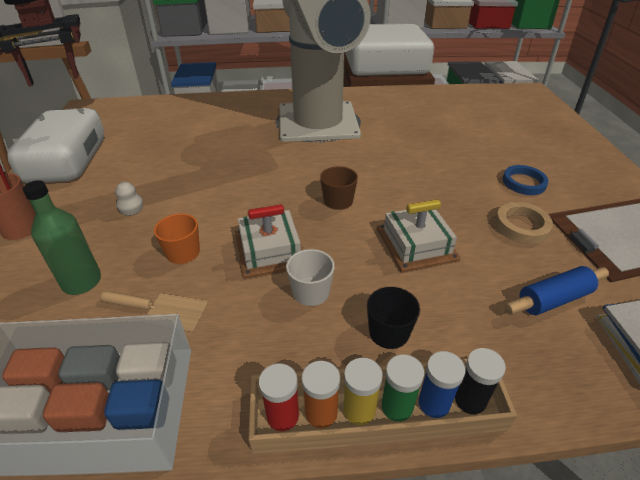

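Candidates in the top view:
- **Pins:** red handle (380,267) and yellow handle (213,257). The red one is the target.
- **Mugs:** white (338,206), black (275,155), brown (292,350) and orange (472,275). The white one fits the description.

Next I'll measure them and confirm in a crop.

```bash
cat > h.py <<'E'
import cv2, numpy as np
from station import env, viewer
from scipy.spatial.transform import Rotation as R
def ray(px, cp, pose):
    K=np.array([[cp["fx"],0,cp["cx"]],[0,cp["fy"],cp["cy"]],[0,0,1]])
    u=cv2.undistortPoints(np.array(px,float).reshape(-1,1,2),K,np.array(cp["dist"],float)).reshape(-1,2)
    d=np.c_[u[:,0],-u[:,1],-np.ones(len(u))]@pose[:3,:3].T
    return pose[:3,3],d
def onplane(px,cp,pose,z):
    o,d=ray(px,cp,np.asarray(pose)); return o+d*((z-o[2])/d[:,2])[:,None]
def blob(mask,near=None):
    n,l,s,c=cv2.connectedComponentsWithStats(mask.astype(np.uint8))
    k=[i for i in range(1,n) if s[i,4]>60]
    i=min(k,key=lambda i:np.hypot(*(c[i]-near))) if near is not None else max(k,key=lambda i:s[i,4])
    return l==i
def redmask(im,near):
    h=cv2.cvtColor(im,cv2.COLOR_BGR2HSV); return blob(((h[...,0]<5)|(h[...,0]>174))&(h[...,1]>185)&(h[...,2]>90),near)
def bar(im,cp,pose,near,z=97.):
    m=redmask(im,near); r=cv2.minAreaRect(np.argwhere(m)[:,::-1].astype(np.float32)); b=cv2.boxPoints(r)
    w=onplane(b,cp,pose,z); e=[w[1]-w[0],w[2]-w[1]]; e=max(e,key=np.linalg.norm)
    return w.mean(0), np.degrees(np.arctan2(e[1],e[0])), np.linalg.norm(e), r, m
E
python3 - <<'E'
from h import *
top=cv2.imread("pics/top0.png"); sc=cv2.imread("pics/scene0.png")
for n,im,near,wn in (("top",top,(380,267),(338,206)),("scene",sc,(266,211),(312,270))):
    cp=viewer.camera_params(n); c,a,L,r,m=bar(im,cp,cp["pose"],near)
    print(n,"bar",c.round(1),round(a,1),round(L,1),r)
    h=cv2.cvtColor(im,cv2.COLOR_BGR2HSV); w=(h[...,1]<50)&(h[...,2]>70)
    w=blob(w,wn); cs,_=cv2.findContours(w.astype(np.uint8),cv2.RETR_EXTERNAL,cv2.CHAIN_APPROX_NONE); k=max(cs,key=cv2.contourArea)
    x=onplane(k[:,0],cp,cp["pose"],65)[:,:2]
    el=cv2.fitEllipse(x.astype(np.float32)); print("mug rim65",el, cv2.minEnclosingCircle(x.astype(np.float32)), cv2.boundingRect(k))
    im=im.copy(); cv2.drawContours(im,[k],-1,(255,0,255),1); im[m]=(255,255,0) if n=="scene" else im[m]
    x0,y0=((300,170) if n=="top" else (220,180)); crop=im[y0:y0+150,x0:x0+130]
    cv2.imwrite(f"pics/c_{n}.png",cv2.resize(crop,None,fx=3,fy=3))
a,b=[cv2.imread(f"pics/c_{n}.png") for n in("top","scene")]; cv2.imwrite("pics/crop1.png",np.hstack([a,b]))
E
```

```text
top bar [ 530.9 -130.4   97. ] -81.6 58.1 ((379.53082275390625, 265.7461853027344), (7.069979667663574, 33.86148452758789), 82.87498474121094)
mug rim65 ((642.04345703125, -58.99991226196289), (74.45000457763672, 77.34769439697266), 99.91342163085938) ((641.6342163085938, -58.540531158447266), 39.54664993286133) (317, 185, 43, 43)
scene bar [ 536.2 -130.2   97. ] 100.2 60.8 ((265.6123046875, 211.20204162597656), (8.649979591369629, 34.00745391845703), 80.90972137451172)
mug rim65 ((608.533935546875, -102.8593978881836), (108.56480407714844, 243.54269409179688), 117.26730346679688) ((618.265869140625, -113.22297668457031), 126.70304107666016) (239, 211, 95, 95)
```

View pics/crop1.png

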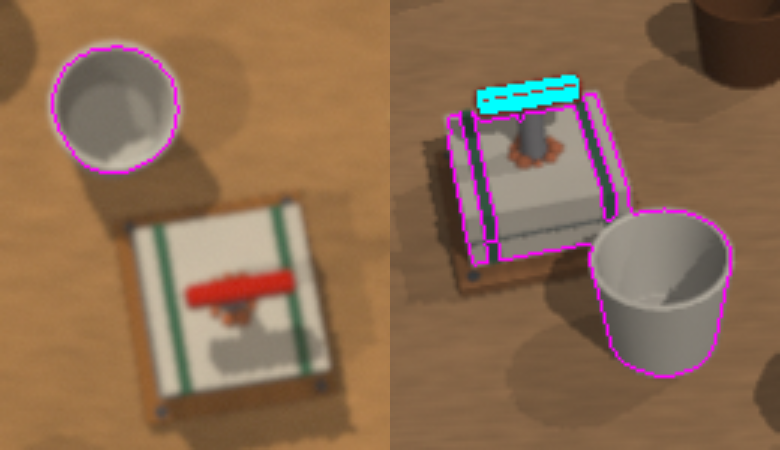

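The crop confirms the red T-handle pin at top-view pixel (380,266) in its strapped mould, and the clean white mug at (338,206). I'll move above the pin for a wrist view.

```bash
cat >> h.py <<'E'
def quat(yaw): # tool down, tool x at yaw (deg)
    y=np.radians(yaw)/2; return np.array([np.cos(y),np.sin(y),0,0])
def wrist(name=None):
    s=env.read_state(); im=viewer.camera("wrist"); cp=viewer.camera_params("wrist")
    T=np.eye(4); T[:3,:3]=R.from_quat(s["orientation"]).as_matrix(); T[:3,3]=s["tool_pos"]
    if name: cv2.imwrite(f"pics/{name}.png",im)
    return im,cp,T@np.array(cp["tool_from_camera"])
E
python3 - <<'E'
from h import *
env.reach([534,-130,270],quat(99))
im,cp,P=wrist("w1"); c,a,L,r,m=bar(im,cp,P,(320,240),101.)
s=env.read_state(); print(c,a,L,r,s["qpos"].round(2),s["tool_pos"],s["time_s"])
cv2.drawContours(im,[cv2.boxPoints(r).astype(int)],-1,(255,0,0),1); cv2.imwrite("pics/w1.png",im)
E
```

```text
[ 530.76592017 -127.60292948  101.        ] -79.87930250205295 62.80525402520492 ((315.4053649902344, 241.48292541503906), (91.1535873413086, 20.185083389282227), 88.91908264160156) [-0.26  0.36  1.82 -0.    0.96 -0.42] [ 533.91387411 -130.82568115  270.04188718] 2.2583
```

View pics/w1.png

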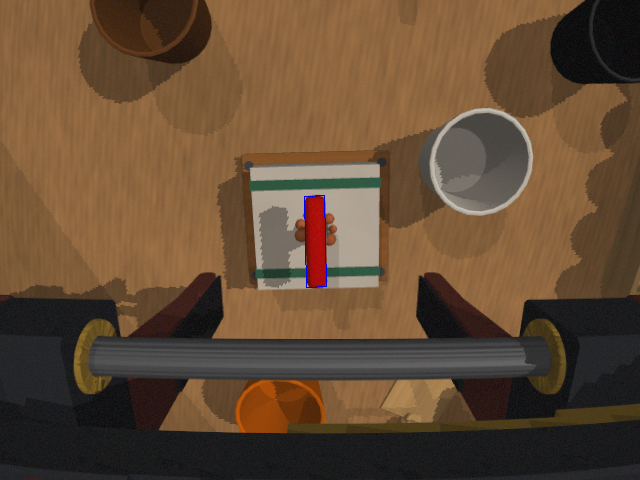

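The wrist view shows the red bar centred at (315,241) and the white mug at (482,161). Next I'll descend, grip and check the forces.

```bash
python3 - <<'E'
from h import *
from station import set_gripper
im=cv2.imread("pics/w1.png")
env.reach([532,-129,230],quat(100))
im,cp,P=wrist("w2"); c,a,L,r,m=bar(im,cp,P,(320,300),101.); print("bar",c,a,L)
h=cv2.cvtColor(im,cv2.COLOR_BGR2HSV)
xy=np.array([532,-129.])*.5+c[:2]*.5; xy=xy if np.hypot(*(xy-[532,-129]))<3 else np.array([532,-129.])
print(env.move_l([*xy,156],rate=80,f_stop=15)); s=env.read_state(); print(s["tool_pos"],s["force"].round(1))
set_gripper(0); env.hold(.3)
s=env.read_state(); print(s["time_s"],s["tool_pos"],s["force"].round(1),s["wrist_torque"].round(2),s["width"],s["grip_force"],R.from_quat(s["orientation"]).as_matrix()[:,0].round(3))
E
```

```text
bar [ 530.48654106 -127.62146686  101.        ] -79.68625573411208 62.81490277659293
False
[ 531.55836171 -128.40189666  156.40447195] [ 0.5 -0.1  0.4]
5.0917 [ 531.16056043 -128.31465281  156.00563427] [-1.7  1.2  0.3] [-0.07  0.15  0.  ] 14.949585780158165 30.002137273550034 [-0.174  0.985  0.   ]
```

```bash
python3 - <<'E'
from h import *
p=env.read_state()["tool_pos"].copy(); 
def st(t):
    s=env.read_state(); print(t,round(s["time_s"],2),s["tool_pos"].round(1),s["force"].round(1),s["wrist_torque"].round(2),round(s["width"],2),round(s["grip_force"],1))
def see(n,z):
    im,cp,P=wrist(n); 
    try:
        c,a,L,r,m=bar(im,cp,P,(320,380),z); print("wrist bar",c.round(1),a,L)
    except Exception as e: print(e)
    im=viewer.camera("top"); cv2.imwrite(f"pics/t_{n}.png",im); 
env.move_l([p[0],p[1],167.5],rot=quat(131),rate=8); st("ccw"); env.hold(.3); see("a1",112)
E
python3 - <<'E'
from h import *
im=np.hstack([cv2.imread("pics/t_a1.png")[170:320,300:430],cv2.imread("pics/a1.png")[::3,::3][:150]]) if 0 else None
a=cv2.resize(cv2.imread("pics/t_a1.png")[190:320,310:430],(480,520)); b=cv2.resize(cv2.imread("pics/a1.png"),(320,240)); b=np.vstack([b,np.zeros((280,320,3),np.uint8)])
cv2.imwrite("pics/v1.png",np.hstack([a,b]))
E
```

```text
ccw 6.68 [ 530.9 -128.2  167.3] [ -1.4  -0.1 -11. ] [-0.03  0.01 -0.01] 14.93 30.0
wrist bar [ 549.9 -149.   112. ] 40.88246732472292 13.002086496797933
```

View pics/v1.png

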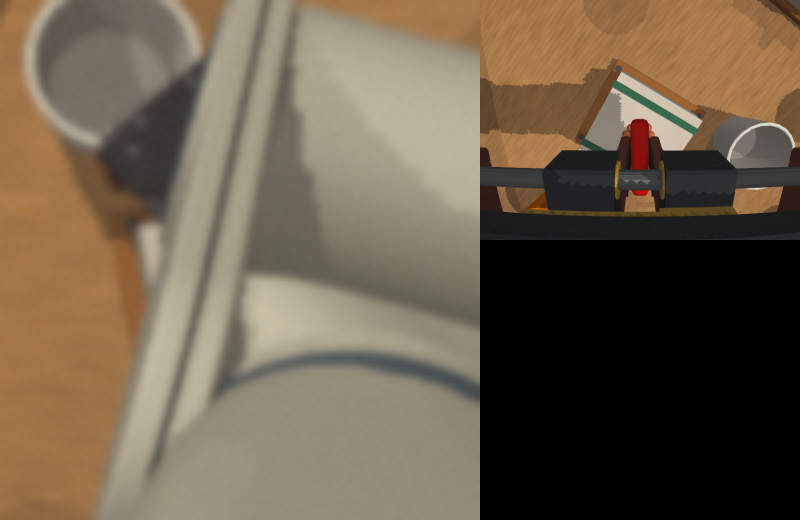

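The wrist crop shows the bar still aligned with the pads, about (640,160) in the mosaic. The scene camera can check for vertical slip in the grip.

```bash
python3 - <<'E'
from h import *
im=viewer.camera("scene"); cv2.imwrite("pics/s1.png",im); s=env.read_state(); print(s["force"].round(1), s["tool_pos"].round(1))
cv2.imwrite("pics/s1c.png",cv2.resize(im[150:290,200:380],None,fx=4,fy=4,interpolation=cv2.INTER_CUBIC))
cp=viewer.camera_params("scene"); P=np.array(cp["pose"]); K=np.array([[cp["fx"],0,cp["cx"]],[0,cp["fy"],cp["cy"]],[0,0,1]])
M=np.linalg.inv(P); F=np.diag([1,-1,-1.]); 
for zf in (10,15,21.5):  # hypothetical foot height: bar end-face top/bottom
    u=np.array([np.cos(np.radians(130)),np.sin(np.radians(130))])
    pts=np.array([[*(np.array([531,-128.4])+k*32*u),zf+dz] for k in(-1,1) for dz in(75,91)])
    c=(pts@M[:3,:3].T+M[:3,3])@F
    q=cv2.projectPoints(c,np.zeros(3),np.zeros(3),K,np.array(cp["dist"]))[0].reshape(-1,2); print(zf,((q-[200,150])*4).round(0).tolist())
E
```

```text
[ -2.3  -0.5 -11.1] [ 531.  -128.3  167.5]
10 [[213.0, 290.0], [209.0, 262.0], [324.0, 228.0], [321.0, 200.0]]
15 [[212.0, 281.0], [208.0, 253.0], [323.0, 219.0], [321.0, 191.0]]
21.5 [[210.0, 270.0], [206.0, 241.0], [322.0, 208.0], [320.0, 179.0]]
```

View pics/s1c.png

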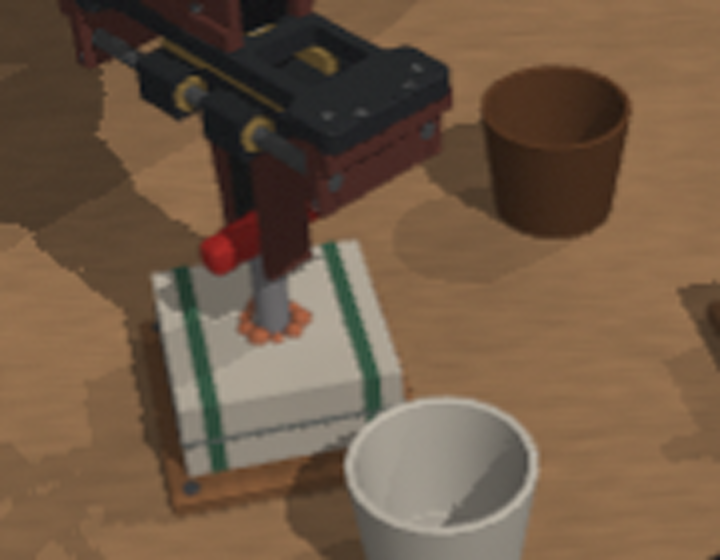

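The bar's near end spans crop rows 237–272 at about (218,255). That matches a foot height of about 21 mm, so the pin is turned and raised without slip. Next comes the clockwise twist.

```bash
python3 - <<'E'
from h import *
p=env.read_state()["tool_pos"].copy()
def st(t):
    s=env.read_state(); print(t,round(s["time_s"],2),s["tool_pos"].round(1),s["force"].round(1),s["wrist_torque"].round(2),round(s["width"],2),R.from_quat(s["orientation"]).as_matrix()[:2,0].round(2))
env.move_l([p[0],p[1],177],rot=quat(69),rate=5); st("cw"); env.hold(.3); st("cw")
im=viewer.camera("scene"); cv2.imwrite("pics/s2.png",im); cv2.imwrite("pics/s2c.png",cv2.resize(im[150:290,200:380],None,fx=4,fy=4,interpolation=cv2.INTER_CUBIC))
cp=viewer.camera_params("scene"); P=np.array(cp["pose"]); K=np.array([[cp["fx"],0,cp["cx"]],[0,cp["fy"],cp["cy"]],[0,0,1]])
M=np.linalg.inv(P); F=np.diag([1,-1,-1.]); 
for zf in (21,26,31):
    u=np.array([np.cos(np.radians(70)),np.sin(np.radians(70))])
    pts=np.array([[*(np.array([531,-128.4])+k*32*u),zf+dz] for k in(-1,1) for dz in(75,91)])
    c=(pts@M[:3,:3].T+M[:3,3])@F
    q=cv2.projectPoints(c,np.zeros(3),np.zeros(3),K,np.array(cp["dist"]))[0].reshape(-1,2); print(zf,((q-[200,150])*4).round(0).tolist())
E
```

```text
cw 9.18 [ 531.3 -128.4  177.2] [ 1.3  0.1 -7.4] [-0.04 -0.17  0.07] 14.88 [0.36 0.93]
cw 9.48 [ 531.3 -128.4  177.2] [-0.2  0.5 -4.6] [-0.04 -0.09  0.08] 14.79 [0.36 0.93]
21 [[201.0, 228.0], [197.0, 199.0], [335.0, 251.0], [333.0, 222.0]]
26 [[199.0, 219.0], [196.0, 190.0], [335.0, 242.0], [332.0, 212.0]]
31 [[198.0, 210.0], [194.0, 181.0], [334.0, 232.0], [332.0, 203.0]]
```

View pics/s2c.png

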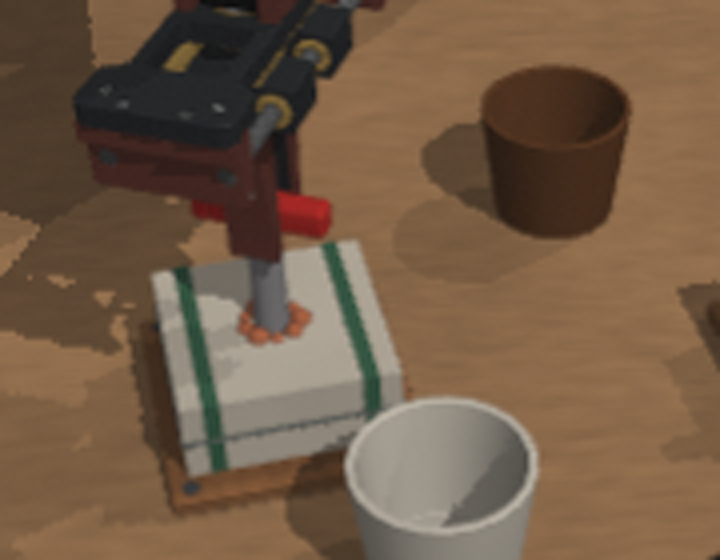

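The bar's end spans rows 200–235 at about (325,217). The foot is then at about 30 mm and turned clockwise. Next I'll draw it out and locate the mug.

```bash
python3 - <<'E'
from h import *
p=env.read_state()["tool_pos"].copy()
env.move_l([p[0],p[1],260],rate=40)
s=env.read_state(); print(s["time_s"],s["tool_pos"].round(1),s["force"].round(1),s["wrist_torque"].round(2),s["width"])
P=np.eye(4); P[:3,:3]=R.from_quat(quat(99)).as_matrix(); P[:3,3]=[533.9,-130.8,270]
im=cv2.imread("pics/w1.png"); cp=viewer.camera_params("wrist"); P=P@np.array(cp["tool_from_camera"])
def mug(im,near,name):
    h=cv2.cvtColor(im,cv2.COLOR_BGR2HSV); m=blob((h[...,1]<55)&(h[...,2]>80),near)
    k=max(cv2.findContours(m.astype(np.uint8),cv2.RETR_EXTERNAL,cv2.CHAIN_APPROX_NONE)[0],key=cv2.contourArea); return cv2.convexHull(k)
k=mug(im,(482,161),0); print("wrist",cv2.boundingRect(k),cv2.minEnclosingCircle(onplane(k[:,0],cp,P,65)[:,:2].astype(np.float32)))
im=viewer.camera("scene"); cv2.imwrite("pics/s3.png",im)
cp=viewer.camera_params("scene"); e=np.array([[288.,268],[334,268],[311,250],[311,283]]) # rim extremes
x=onplane(e,cp,cp["pose"],65); print("scene rim",x.round(0).tolist(),x.mean(0))
cv2.imwrite("pics/s3c.png",cv2.resize(im[110:310,200:380],None,fx=3,fy=3))
E
```

```text
11.7583 [ 531.1 -128.3  259.8] [-0.5 -0.  -2.6] [-0.05 -0.04 -0.03] 14.916553872941002
wrist (420, 108, 113, 108) ((639.2141723632812, -56.82501220703125), 43.45064163208008)
scene rim [[649.0, -95.0, 65.0], [655.0, -20.0, 65.0], [609.0, -55.0, 65.0], [685.0, -60.0, 65.0]] [649.68096296 -57.38574638  65.        ]
```

View pics/s3c.png

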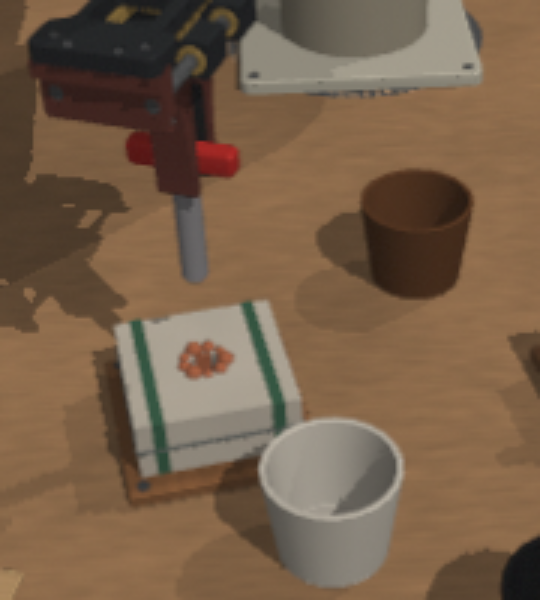

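The pin is fully out and hangs straight. The mug centre is at about (642,-58).

```bash
python3 - <<'E'
from h import *
from station import set_gripper
env.move_l([642.5,-58,260],rot=quat(85),rate=150); env.hold(.2)
print(env.move_l([642.5,-58,170],rate=60,f_stop=10), env.move_l([642.5,-58,147],rate=15,f_stop=5))
s=env.read_state(); print(s["time_s"],s["tool_pos"].round(1),s["force"].round(1))
im=viewer.camera("scene"); cv2.imwrite("pics/s4c.png",cv2.resize(im[160:310,220:400],None,fx=4,fy=4))
E
```

```text
False True
15.8417 [642.6 -58.  151. ] [-0.9 -0.4  5.3]
```

View pics/s4c.png

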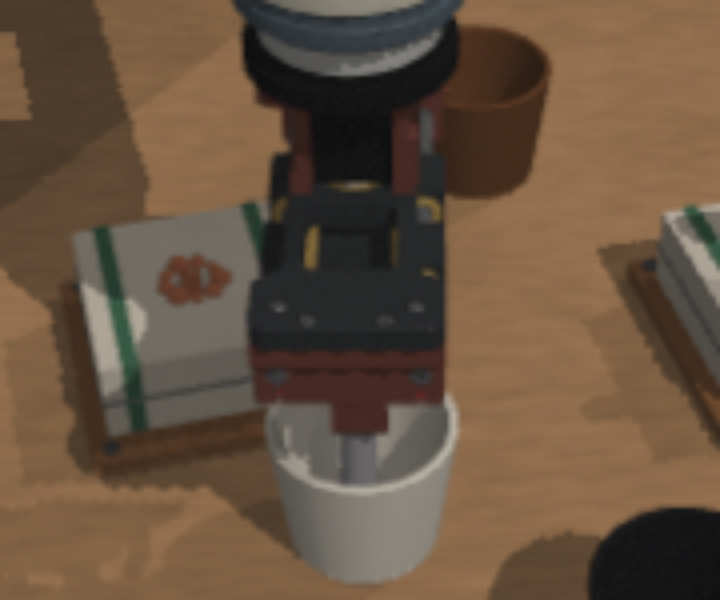

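The shank is central in the mug at about (360,460) in the crop. Contact came at TCP z = 151, exactly where the mug floor was expected. Time to release and retreat.

```bash
python3 - <<'E'
from h import *
from station import set_gripper
set_gripper(45); env.hold(.4)
env.move_l([642.5,-58,280],rate=80)
env.reach([480,-58,330],quat(85)); env.hold(1.)
s=env.read_state(); print(s["time_s"],s["force"].round(1))
a=viewer.camera("scene")[160:310,220:460]; b=viewer.camera("top")[170:320,180:420]
cv2.imwrite("pics/end.png",np.hstack([cv2.resize(a,(390,244)),cv2.resize(b,(390,244))]))
E
```

```text
20.4417 [ 0.1  0.6 -0.1]
```

View pics/end.png

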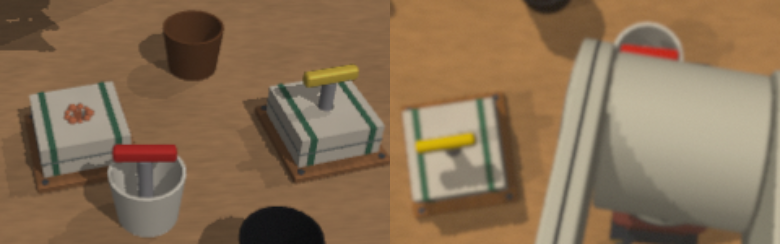

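The red pin stands handle up in the upright white mug (145,155), the yellow pin is where it was (330,75), and the gripper is clear. Handing in.

```bash
python3 -c "
from station import workorder
print(workorder.sign_off())"
```

```text
the job is handed in; nothing more can be done
None
```

The red pin was twisted about 30° each way, drawn out and stood handle up in the upright white mug; the yellow pin was not touched, and the job is handed in at about 20 s (no verdict was returned).

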